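Fit the knurled bayonet collar on the inlet port

TASK

Pick up the tall knurled collar and slip it, open keyways downwards as it stands, over the upright stem of the instrument's inlet port. Its keyways are hidden inside: turn it under light pressure until it drops over the pins of the stem, then push it down against the spring seat until it is fully home. Finish while still holding it pushed home with the gripper, and leave the sleeve, the low ring and the jar undisturbed.

Things in the scene. Friction and masses are not known exactly. Their poses are not given: they have to be found in the camera images.
- collar_center (a point): The collar: plain aluminium ring, ribbed (knurled) all round, outside diameter 49 mm, 40 mm tall, bore 24 mm, about 0.13 kg, standing upright and loose on the bench, in any of three places (swapped with the sleeve and the low ring). This point: its centre, 20 mm above its underside; z up along the bore.
- collar_foot (a point): Centre of the collar's underside. Inside the bore three keyways 120 degrees apart, 8 mm wide, run 23 mm up from here; above them the bore is plain. They cannot be seen from above or the sides, nothing on the outside marks them and no reading gives their bearing: find it by feel.
- port_axis (a point): The inlet port: white box-shaped module 120 x 110 mm, 40 mm high, fixed on the bench; place and yaw vary. This point: on the stem's upright axis, level with the module's top; z up. The collar is home when its underside is 16 mm above this point. A boss 34 mm wide below that leaves room for fingers beside the collar.
- stem_tip (a point): Top of the upright steel stem, 70 mm above the module's top, on its axis. The stem is 22 mm in diameter, its top 10 mm tapered to 10 mm.
- pins (a point): Point on the stem's axis level with its three pins (4 mm thick, standing out 5 mm, 120 degrees apart), 32 mm above the module's top. Their bearing varies and no reading gives it. A collar not lined up stands on them, underside 34 mm above the module; at most a third of a turn lines it up (8 degrees play each way), then it drops 12 mm freely to the spring seat.
- seat (a joint): The spring seat: a brass ring of 38 mm diameter round the foot of the stem, top 22 mm above port_axis when free. Value: how far it is pressed down, 0 (free) to 0.006 m (fully home). It pushes back with 4 N at first and 10 N fully down, so the collar rises again when it is let go.
- sleeve_center (a point): Bystander: smooth-sided aluminium sleeve, 36 mm diameter, 40 mm tall, loose; its centre half-way up. To be left alone.
- low_ring_center (a point): Bystander: low, wide knurled ring, 61 mm diameter, 16 mm tall, loose; its centre half-way up. To be left alone.
- jar_center (a point): Bystander: small amber glass jar with a white cap, 44 mm diameter, 55 mm tall, loose; its centre half-way up. To be left alone.
Mind the look-alikes: they are no part of the job. Of the things like the part that bears port_axis, leave any that is green; of the rest the larger one is meant.

How it is judged (in metres and radians):
At the end, for the whole second after the job is handed in: The collar is on the stem (centre within 3 mm of its axis, upright within 0.1 rad) with its keyways over the pins, its underside within 2.5 mm of home, the spring seat pressed down more than 4.5 of its 6 mm, the collar still, and the gripper's fingers still bearing on it with more than 2 N (value of joint seat above 0.0045 m and horizontal distance between collar_center and port_axis below 0.003 m and z of collar_center in the frame of port_axis between 0.033 and 0.0385 m and angle between collar_center's own z axis and vertical below 0.1 rad and contact force between collar and the fingers above 2 N and linear speed of collar below 0.02 m/s); the arm keeps its last pose, push and grip.
It fails at once if the sleeve, the low ring or the jar is moved more than 20 mm (distance of any of sleeve_center, low_ring_center, jar_center from where it was at the start of the episode above 0.02 m).
It also fails if it takes over 58 s, if anything falls off the work surface, if the arm or the gripper's body presses on something with over 40 N, if the wrist force passes 120 N, or if a joint passes its speed limit or range.

ROBOT

A 7-joint arm with a two-finger parallel gripper is mounted at the origin on the work surface. World frame = base frame: x ahead of the robot, y to its left, z up, the work surface at z = 0. Lengths are in mm, angles in rad, forces in N, time in s.
With the tool pointing down it reaches from about 400 to 875 mm from the base axis. Payload 4.4 kg.
Tool frame: the origin (TCP) lies at the very end of the fingers, on their centre line; the grasp point (between the pads) lies 19 mm behind it; y points along the fingers, z is the direction in which the jaws open and shut, and the axes are right-handed (so a half turn about y gives the same grasp; the last joint's range is limited). The gripper opens to 85 mm and grips with 20 to 120 N. Pads are 22 mm wide; open, the fingers measure 114 mm over their backs; the gripper's body (76 mm by 85 mm) begins 54 mm behind the grasp point. The pads swing forward as they close: fully open they stand 13 mm farther back than shut.
Start: joints at [-1.29, 0.628, 0.038, 1.517, -0.027, 0.996, -0.02], TCP at [220.905, 611.325, 231.313] pointing down, gripper open.
Joint ranges: [-3.06, 3.06], [-0.37, 2.12], [-1.25, 1.32], [0.18, 2.47], [-1.1, 4.24], [0.23, 1.98], [-2.94, 2.94]. Speed limits (rad/s): [2.57, 2.57, 3.14, 3.14, 3.14, 3.14, 3.14].

INTERFACE

Orientations are given as [roll, pitch, yaw] about the fixed x, y, z axes, in that order (R = Rz(yaw) Ry(pitch) Rx(roll)).
In Python, from cell import ctrl, imaging, finish_job gives the robot as it stands.
- The arm moves only by the shell command python3 -m inch 'ROWS'. ROWS is JSON, one flat list of numbers, 7 for each row, row after row: the opening, from 0 (shut) to 1 (fully open), then the shift along the tool's x, y, z in cm, then the turn, a rotation vector about the tool's x, y, z in degrees. A call has 1 to 12 rows; each row is the pose to reach, as a shift and turn from the pose commanded when the call began, along the tool's axes at that moment; what a row does not reach only later rows make up. A row lasts 1/10 s, in which the tool goes at most 50 mm and 8.59 degrees, less where a joint would pass 70% of its speed; a pose out of reach is approached as far as the arm can. A call with a gripper value outside its range is refused whole. The fingers move at their own pace and stop on an object; the grip force is fixed at half the most. Time passes only in rows, so rows that repeat a pose let the fingers close. It gives the time, the measured TCP pose, the force and the opening at its end, in the units of the state.
- ctrl.read_state(): the state, without advancing time (a new reading comes with each control period).
- imaging.get_image(name): name is "scene" or "top"; returns a dict with "img" (384x512x3 uint8, red, green, blue), "fx", "fy", "cx", "cy" (pixels), "R" (3x3) and "t" (3): a world point X has camera coordinates R X + t. Camera axes: x right, y down, z forward; pixel columns grow to the right and rows downward; lengths in mm; the calibration is good to about 2 mm. A picture is of the moment at which its call begins. There is no depth.
- finish_job(): hands the job in, once; it reports no verdict.
The state is a dict: "clock": time; "qpos": joint angles; "qd": joint speeds; "tau": joint torques, N m; "eef_pos": TCP position; "tool_rot": TCP orientation; "force": force on the tool from outside, world axes, zero at the start; "torque": the same for the moment, N m; "width": finger opening in mm.
Only numpy, scipy, OpenCV 4.12 (cv2) and the standard library are available. Lean on these libraries where they do the work, as an engineer would, in place of code of your own. Each camera call takes 0.05 s, during which the arm holds its last target.

## Working session

There is one attempt and no reset: what is moved stays moved. The work goes in short steps, Python scripts to look and compute and a shell command to move; the robot and the scene stay as the last step left them, time stands still between calls to the robot, and variables do not carry over. Pictures are saved under pics/ and viewed, and the job is handed in when it is done.

```bash
ls; mkdir -p pics
python3 - <<'E'
from cell import ctrl, imaging
import cv2
s=ctrl.read_state()
for k,v in s.items(): print(k,v)
for n in("scene","top"):
    d=imaging.get_image(n); cv2.imwrite(f"pics/{n}0.png",cv2.resize(d["img"][:,:,::-1],None,fx=1.5,fy=1.5,interpolation=cv2.INTER_CUBIC)); print(n,d["fx"],d["fy"],d["cx"],d["cy"],d["R"],d["t"])
E
```

```text
pics
clock 0.0
qpos [-1.28981348  0.62932326  0.03848186  1.51840044 -0.02700001  0.99630228
 -0.01997094]
qd [ 0.00078789 -0.00075133  0.00079108 -0.00211022 -0.00028556  0.00149177
  0.00048965]
tau [-1.19643068e-03 -5.63393497e+01  1.22580741e+00 -1.93440109e+01
  1.10445012e-02  1.05606130e-02  6.46311932e-06]
eef_pos [220.69538899 610.70409677 230.39427721]
tool_rot [-1.57270996e+00 -4.82205838e-05 -3.46786759e-01]
force [-0.56011967  0.65441886  0.10753398]
torque [ 0.00652597  0.00138237 -0.0022647 ]
width 85.42130580865101
scene 357.365877863945 357.365877863945 255.80279453091066 195.61795655976965 [[ 0.29482862  0.95554891 -0.00153882]
 [ 0.70971647 -0.22005631 -0.6692367 ]
 [-0.63982703  0.196218   -0.74304769]] [-176.14720523 -273.44666835 1166.77326562]
top 395.74916504163974 395.74916504163974 252.26140664281965 190.79368211800008 [[-0.00331255 -0.99998787  0.00364628]
 [-0.9974081   0.00304188 -0.07188757]
 [ 0.0718756  -0.00387496 -0.99740608]] [  41.62627657  524.01189777 1033.43568262]
```

View pics/scene0.png

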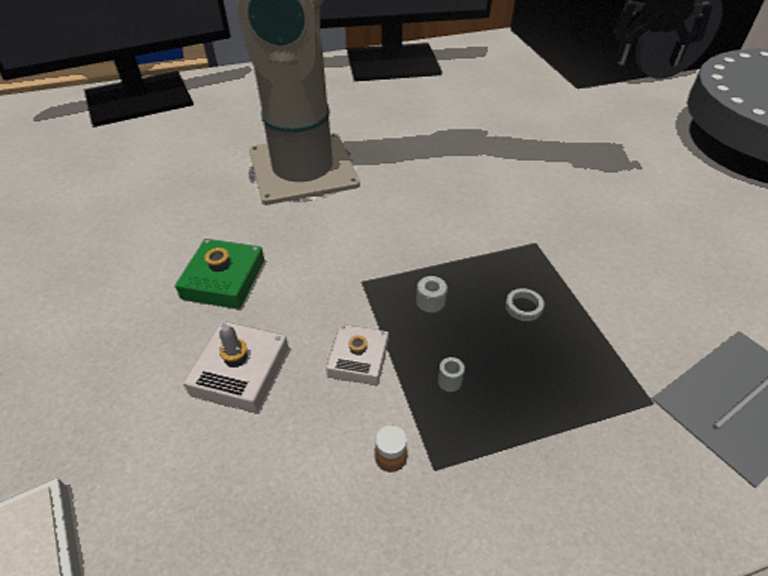

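View pics/top0.png

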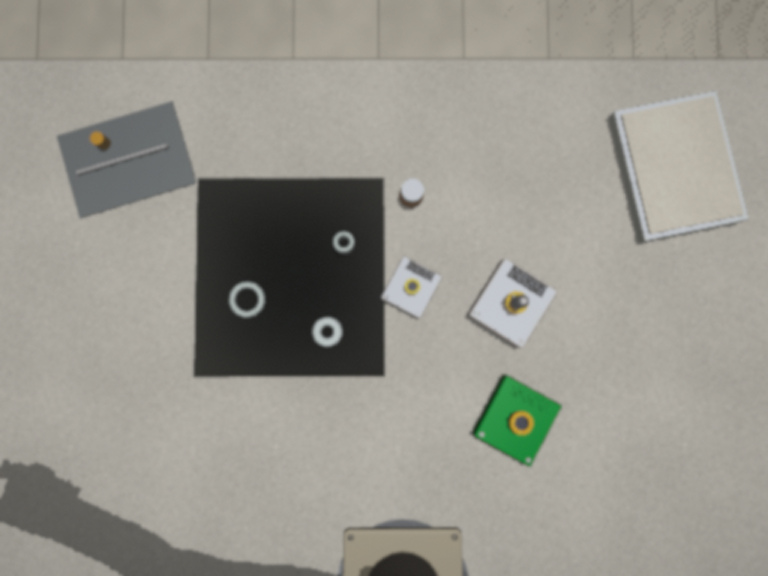

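The scene view shows the collar (thick wall) at about (432,293), the low ring at (524,304), the sleeve at (451,374) and the jar at (391,448). The large white port with its stem is at (233,350). Next come enlarged crops for exact pixels.

```bash
cat > h.py <<'E'
from cell import ctrl, imaging
import cv2, numpy as np
from scipy.spatial.transform import Rotation as Ro
def proj(d,X):
    c=np.array(d["R"])@np.array(X,float)+d["t"]; return np.array([d["fx"]*c[0]/c[2]+d["cx"],d["fy"]*c[1]/c[2]+d["cy"]])
def ray(d,u,v):
    R=np.array(d["R"]); o=-R.T@d["t"]; r=R.T@np.array([(u-d["cx"])/d["fx"],(v-d["cy"])/d["fy"],1]); return o,r/np.linalg.norm(r)
def onz(d,u,v,z):
    o,r=ray(d,u,v); return o+r*(z-o[2])/r[2]
def tri(d1,p1,d2,p2):
    o1,r1=ray(d1,*p1);o2,r2=ray(d2,*p2)
    A=np.c_[r1,-r2]; s=np.linalg.lstsq(A,o2-o1,rcond=None)[0]
    a=o1+s[0]*r1;b=o2+s[1]*r2; return (a+b)/2,np.linalg.norm(a-b)
def crop(d,x0,y0,w,h,f,name):
    c=cv2.resize(d["img"][y0:y0+h,x0:x0+w,::-1],None,fx=f,fy=f,interpolation=cv2.INTER_CUBIC)
    for k in range(0,w,10):
        cv2.line(c,(k*f,0),(k*f,6 if k%50 else 14),(0,0,255),1); 
        if k%20==0: cv2.putText(c,str(x0+k),(k*f,24),0,.35,(0,0,255),1)
    for k in range(0,h,10):
        cv2.line(c,(0,k*f),(6,k*f),(0,0,255),1)
        if k%20==0: cv2.putText(c,str(y0+k),(8,k*f+4),0,.35,(0,0,255),1)
    cv2.imwrite(name,c)
E
python3 - <<'E'
from h import *
S=imaging.get_image("scene");T=imaging.get_image("top")
print(proj(S,[220,611,231]),proj(T,[220,611,231]))
crop(S,120,180,140,100,5,"pics/s1.png");crop(S,260,170,130,100,6,"pics/s2.png")
crop(T,300,160,80,80,7,"pics/t1.png");crop(T,140,140,120,100,6,"pics/t2.png")
E
```

```text
[429.00992136  46.56257864] [-23.65635934 331.27703074]
```

View pics/s1.png

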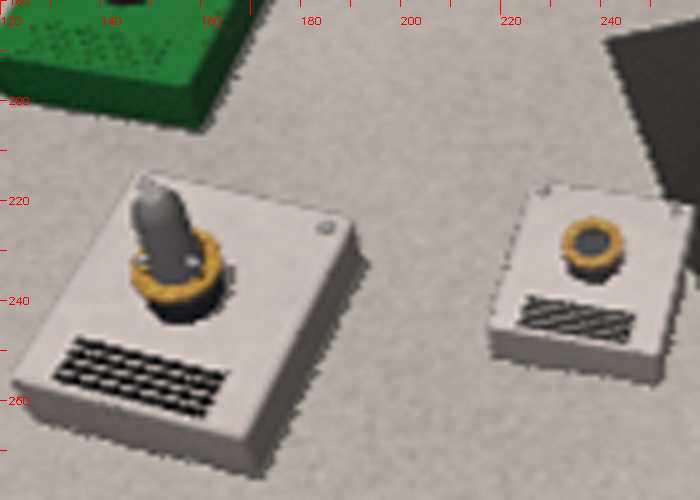

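View pics/s2.png

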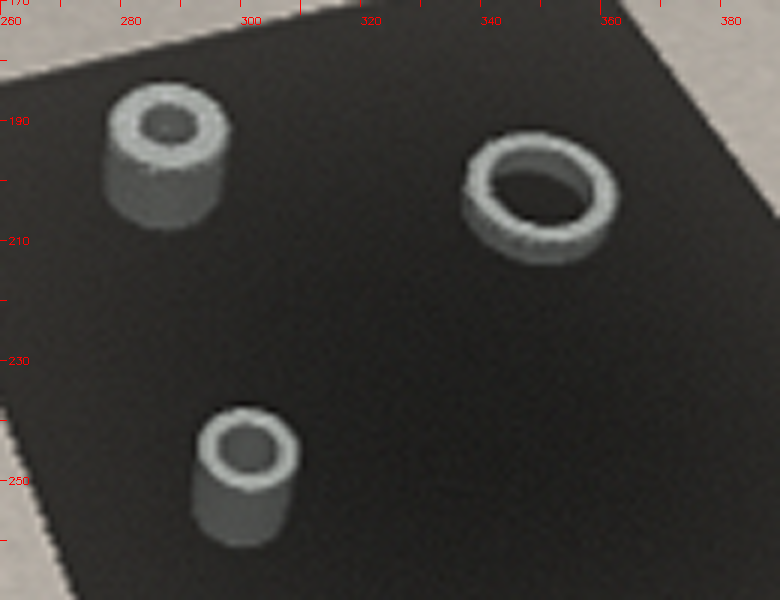

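View pics/t1.png

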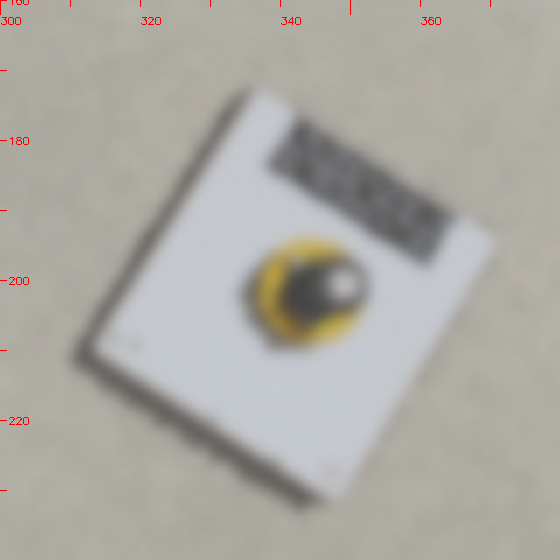

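View pics/t2.png

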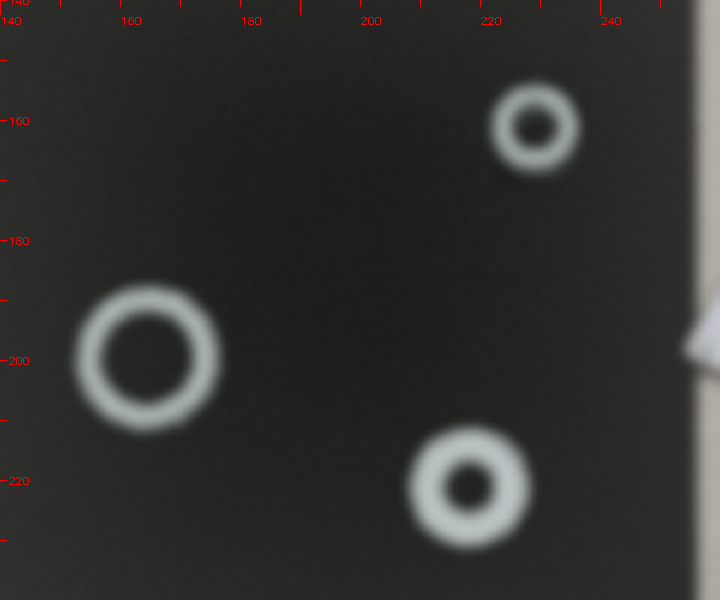

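The crops give, in full-image pixels:

| Feature | Scene | Top |
|---|---|---|
| Collar rim centre | (287.8,190.2) | (217.9,220.8) |
| Stem tip | (149.2,216.4) | (348.4,200.1) |
| Brass seat centre | (155,232) | (343.6,201.4) |

The big white module is the one with the stem.

Run:
```python
from h import *
S=imaging.get_image("scene");T=imaging.get_image("top")
print(T["R"],T["t"])
for n,s,t in(("collar rim",(287.8,190.2),(217.9,220.8)),("tip",(149.2,216.4),(348.4,200.1)),("seat",(155,232),(343.6,201.4)),("sleeve rim",(301,244.5),(228.8,160.7)),("lowring",(349.3,200.8),(164.2,199.2)),("jar",(260.7,293),(274.5,126.7))):
    print(n,tri(S,s,T,t))
print("collar@40",onz(S,287.8,190.2,40),onz(T,217.9,220.8,40))
print("tip@110",onz(S,149.2,216.4,110),onz(T,348.4,200.1,110))
print("seat@62",onz(S,155,232,62),onz(T,343.6,201.4,62))
# subpixel collar rim
for d,(x0,y0,w,h) in((T,(200,205,40,35)),):
    g=cv2.cvtColor(d["img"],cv2.COLOR_RGB2GRAY)[y0:y0+h,x0:x0+w].astype(float)
    W=np.clip(g-60,0,None); yy,xx=np.mgrid[y0:y0+h,x0:x0+w]; u,v=(W*xx).sum()/W.sum(),(W*yy).sum()/W.sum(); print(u,v,onz(d,u,v,40))
# brass rings in Top & module corners
for p in((335.5,172.5),(370.5,194),(347.5,231),(312.5,210)): print(onz(T,*p,40)) 
s=ctrl.read_state(); print(Ro.from_euler('xyz',s["tool_rot"]).as_matrix().round(3))
```

```text
[[-0.00331255 -0.99998787  0.00364628]
 [-0.9974081   0.00304188 -0.07188757]
 [ 0.0718756  -0.00387496 -0.99740608]] [  41.62627657  524.01189777 1033.43568262]
collar rim (array([444.97761581, 129.27415523,  40.66182745]), np.float64(0.06490554971638116))
tip (array([ 493.79289789, -193.12289706,  115.34306469]), np.float64(3.1743311848599993))
seat (array([ 493.16802842, -193.44048329,   61.20726878]), np.float64(1.713793082295378))
sleeve rim (array([601.96355626, 101.13940541,  38.57200849]), np.float64(0.3453809733629944))
lowring (array([502.28244695, 273.56499718,  14.93261215]), np.float64(1.9368473917320455))
jar (array([689.52398507, -18.52519238,  49.83752518]), np.float64(0.040490085140480594))
collar@40 [444.42293066 129.56297163  40.        ] [444.9643574  129.29838993  40.        ]
tip@110 [ 488.58128502 -195.39709093  110.        ] [ 494.22384967 -192.82086395  110.        ]
seat@62 [ 493.53803882 -194.19710962   62.        ] [ 493.23860328 -192.3818776    62.        ]
217.78173499912018 220.78303712827733 [445.00918639 129.60473782  40.        ]
[ 569.92480411 -177.85168929   40.        ]
[ 513.29438003 -268.10583928   40.        ]
[ 417.52246691 -206.12677931   40.        ]
[ 472.11970846 -116.25767941   40.        ]
[[ 0.94  -0.     0.34 ]
 [-0.34  -0.001  0.94 ]
 [ 0.    -1.    -0.001]]
```

The collar's axis is at about (445,129.5), with its rim at z=40.7 against 40 expected. The port axis is at about (493.4,-193): the module corners average (493.2,-192.1) and the seat gives z 61.2 against 62 expected. I'll move above the collar first.

```bash
python3 -m inch '[1,37.5,8,-37.6,0,54,0, 1,37.5,8,-37.6,0,54,0, 1,37.5,8,-37.6,0,54,0, 1,37.5,8,-37.6,0,54,0, 1,37.5,8,-37.6,0,54,0, 1,37.5,8,-37.6,0,54,0, 1,37.5,8,-37.6,0,54,0, 1,37.5,8,-37.6,0,54,0, 1,37.5,8,-37.6,0,54,0, 1,37.5,8,-37.6,0,54,0, 1,37.5,8,-37.6,0,54,0, 1,37.5,8,-37.6,0,54,0]'
cat > st.py <<'E'
import sys
from h import *
s=ctrl.read_state(); M=Ro.from_euler('xyz',s["tool_rot"]).as_matrix()
print("t",s["clock"],"q",np.round(s["qpos"],3),"pos",np.round(s["eef_pos"],1),"F",np.round(s["force"],1),"T",np.round(s["torque"],2),"w",round(s["width"],1)); print(M.round(4))
if len(sys.argv)>1:
    g=np.array([float(a) for a in sys.argv[1:4]]); print("shift cm",(M.T@(g-s["eef_pos"])/10).round(2))
E
python3 st.py 445 129.5 4
```

```text
clock: 1.5
eef_pos: [447.9, 124.2, 151.1]
tool_rot: [-1.57, -0.003, -1.299]
force: [-0.4, -0.3, 0.7]
width: 85.2
t 1.5 q [-0.5    0.507  0.237  2.106 -0.214  0.55   0.163] pos [447.9 124.2 151.1] F [-0.4 -0.3  0.7] T [-0.03 -0.02  0.01] w 85.2
[[ 2.681e-01  1.300e-03  9.634e-01]
 [-9.634e-01 -2.800e-03  2.681e-01]
 [ 3.000e-03 -1.000e+00  5.000e-04]]
shift cm [-0.63 14.71 -0.15]
```

```bash
python3 -m inch '[1,-0.63,5,-0.15,0,0,0, 1,-0.63,8,-0.15,0,0,0, 1,-0.63,8,-0.15,0,0,0, 1,-0.63,8,-0.15,0,0,0]'; python3 st.py 445 129.5 3
python3 - <<'E'
from h import *
S=imaging.get_image("scene");T=imaging.get_image("top")
crop(S,240,110,100,110,5,"pics/s3.png");crop(T,160,160,120,100,6,"pics/t3.png")
E
```

```text
clock: 1.9
eef_pos: [442.4, 136.3, 71.5]
tool_rot: [-1.572, 0.0, -1.289]
force: [-0.4, 0.4, -0.3]
width: 85.2
t 1.9 q [-0.463  0.654  0.152  2.163 -0.278  0.343  0.203] pos [442.4 136.3  71.5] F [-0.4  0.4 -0.3] T [ 0.    0.04 -0.01] w 85.2
[[ 2.783e-01 -8.000e-04  9.605e-01]
 [-9.605e-01 -0.000e+00  2.783e-01]
 [-2.000e-04 -1.000e+00 -8.000e-04]]
shift cm [0.73 6.85 0.06]
```

View pics/s3.png

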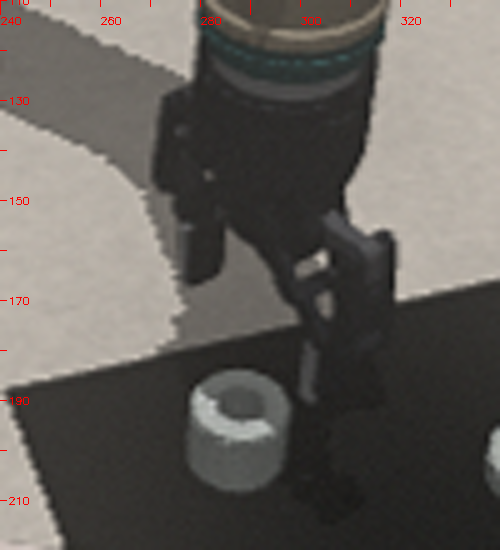

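View pics/t3.png

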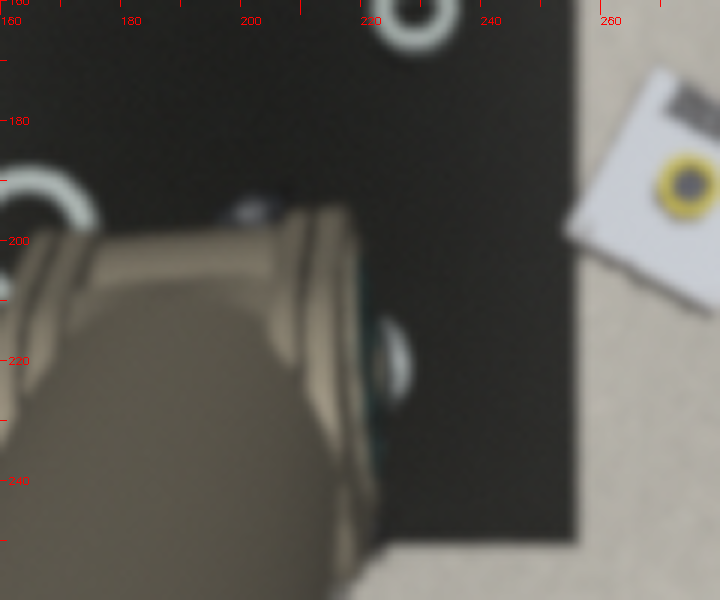

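The scene picture shows the gripper still in motion above the collar, with its fingers straddling it. The measured pose lags the commanded one, so I'll let it settle.

```bash
python3 -m inch '[1,0,0,0,0,0,0,1,0,0,0,0,0,0]' >/dev/null; python3 st.py 445 129.5 3
```

```text
t 2.2 q [-0.463  0.652  0.152  2.163 -0.279  0.342  0.203] pos [443.4 136.3  72.5] F [0.3 0.1 0.4] T [ 0.01  0.06 -0.01] w 85.2
[[ 2.780e-01  2.300e-03  9.606e-01]
 [-9.606e-01  9.000e-04  2.780e-01]
 [-2.000e-04 -1.000e+00  2.500e-03]]
shift cm [ 0.7   6.95 -0.05]
```

```bash
python3 -m inch '[1,0.67,0,0,0,0,0, 1,0.67,3,0,0,0,0, 1,0.67,5,0,0,0,0, 1,0.67,6.2,0,0,0,0, 1,0.67,6.7,0,0,0,0, 1,0.67,6.7,0,0,0,0,1,0.67,6.7,0,0,0,0]'; python3 st.py 445 129.5 4;python3 st.py 445 129.5 4
python3 - <<'E'
from h import *
S=imaging.get_image("scene")
crop(S,240,110,100,110,5,"pics/s4.png")
E
```

```text
clock: 2.9
eef_pos: [444.6, 129.2, 4.5]
tool_rot: [-1.571, -0.0, -1.289]
force: [-0.9, -0.3, -0.0]
width: 85.3
t 2.9 q [-0.5    0.806  0.233  2.185 -0.801  0.234  0.731] pos [444.6 129.2   4.5] F [-0.9 -0.3 -0. ] T [ 0.   -0.    0.02] w 85.3
[[ 2.777e-01  2.000e-04  9.607e-01]
 [-9.607e-01 -2.000e-04  2.777e-01]
 [ 2.000e-04 -1.000e+00  2.000e-04]]
shift cm [-0.02  0.05  0.04]
t 2.9 q [-0.5    0.806  0.233  2.185 -0.801  0.234  0.731] pos [444.6 129.2   4.5] F [-0.9 -0.3 -0. ] T [ 0.   -0.    0.02] w 85.3
[[ 2.777e-01  2.000e-04  9.607e-01]
 [-9.607e-01 -2.000e-04  2.777e-01]
 [ 2.000e-04 -1.000e+00  2.000e-04]]
shift cm [-0.02  0.05  0.04]
```

View pics/s4.png

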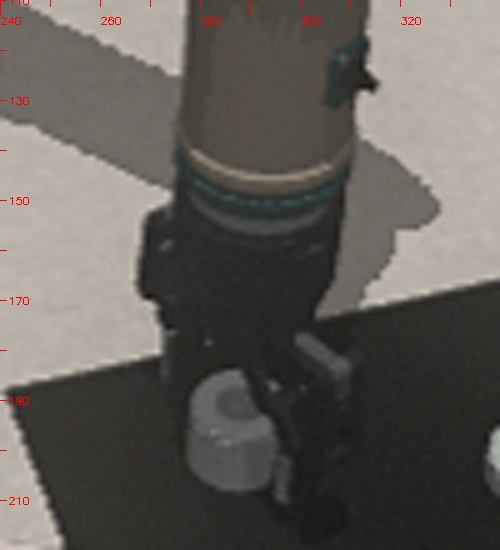

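The fingers straddle the collar, so I'll close.

```bash
python3 -m inch '[0,0,0,0,0,0,0,0,0,0,0,0,0,0,0,0,0,0,0,0,0,0,0,0,0,0,0,0,0,0,0,0,0,0,0,0,0,0,0,0,0,0,0,0,0,0,0,0,0]'; python3 st.py
```

```text
clock: 3.65
eef_pos: [444.7, 129.5, 5.0]
tool_rot: [-1.57, 0.0, -1.289]
force: [-0.4, -0.1, 6.1]
width: 46.0
t 3.65 q [-0.5    0.805  0.234  2.185 -0.803  0.235  0.733] pos [444.7 129.5   5. ] F [-0.4 -0.1  6.1] T [-0.08  0.16 -0.01] w 46.0
[[ 2.776e-01  9.000e-04  9.607e-01]
 [-9.607e-01  6.000e-04  2.776e-01]
 [-4.000e-04 -1.000e+00  1.000e-03]]
```

```bash
python3 -m inch '[0,0,-2,0,0,0,0,0,0,-7,0,0,0,0,0,0,-12,0,0,0,0,0,0,-14,0,0,0,0,0,0,-14,0,0,0,0,0,0,-14,0,0,0,0]'; python3 st.py 493.4 -193 140;  python3 - <<'E'
from h import *
S=imaging.get_image("scene")
crop(S,230,60,130,120,5,"pics/s5.png")
E
```

```text
clock: 4.25
eef_pos: [444.0, 129.9, 144.1]
tool_rot: [-1.571, 0.001, -1.288]
force: [0.7, 0.8, -2.2]
width: 45.8
t 4.25 q [-0.752  0.58   0.599  2.124 -0.578  0.602  0.543] pos [444.  129.9 144.1] F [ 0.7  0.8 -2.2] T [-0.04  0.05  0.03] w 45.8
[[ 2.786e-01 -3.000e-04  9.604e-01]
 [-9.604e-01  6.000e-04  2.786e-01]
 [-6.000e-04 -1.000e+00 -1.000e-04]]
shift cm [32.39  0.39 -4.25]
```

View pics/s5.png

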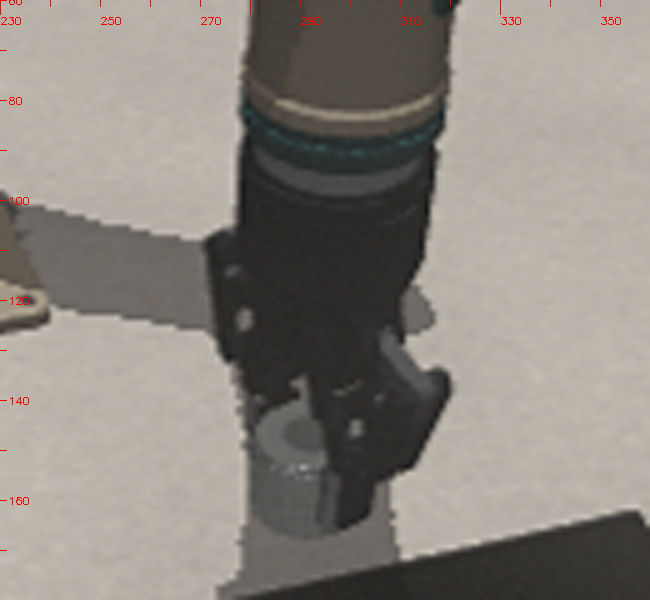

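The collar is lifted. The width reads 46 and the near finger looks offset, so I'll check by projecting the expected finger and collar outlines.

Run:
```python
from h import *
for cam,box,f in(("scene",(240,90,100,90),7),("top",(180,180,90,80),7)):
    d=imaging.get_image(cam); d=dict(d); im=cv2.resize(d["img"][:,:,::-1],None,fx=f,fy=f,interpolation=cv2.INTER_CUBIC)
    s=ctrl.read_state(); M=Ro.from_euler('xyz',s["tool_rot"]).as_matrix(); p=s["eef_pos"]
    W=lambda a:p+M@np.array(a,float)
    P=lambda a:tuple(((proj(d,W(a))+.5)*f).astype(int))
    for y in(-40,0):
        pts=[P((24.5*np.cos(t),y,24.5*np.sin(t))) for t in np.linspace(0,2*np.pi,40)]
        # collar foot ~4mm below.. tcp
        cv2.polylines(im,[np.array(pts)],True,(0,255,0),1)
    for z in(24.5,-24.5):
        cv2.polylines(im,[np.array([P((x,y,z)) for x,y in((-11,0),(11,0),(11,-40),(-11,-40))])],True,(0,0,255),1)
    x0,y0,w,h=box
    cv2.imwrite(f"pics/ov_{cam}.png",im[y0*f:(y0+h)*f,x0*f:(x0+w)*f])
```

```text
(no output)
```

View pics/ov_scene.png

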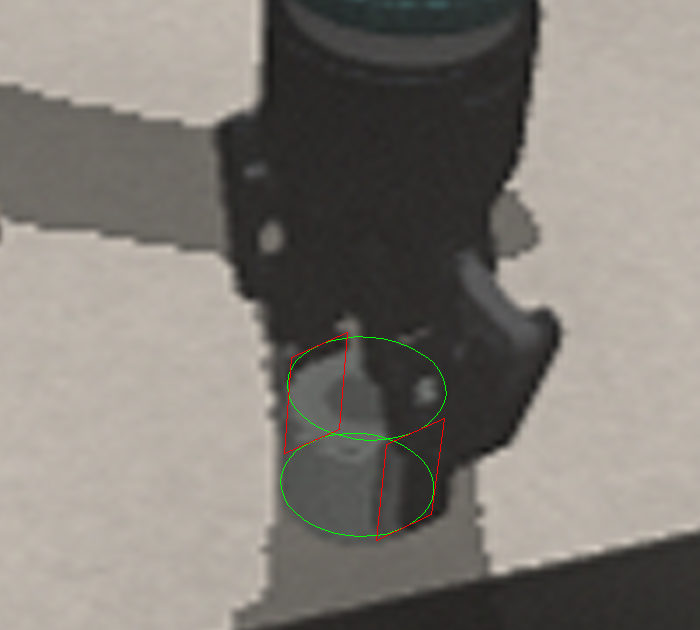

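The collar sits centred where expected; its overlay coincides with the picture to within about 1–2 mm. Now to the port.

```bash
python3 -m inch '[0,4,0,-0.5,0,0,0,0,9,0,-1.2,0,0,0,0,14,0,-1.9,0,0,0,0,19,0,-2.5,0,0,0,0,24,0,-3.2,0,0,0,0,28,0,-3.7,0,0,0,0,31,0,-4.1,0,0,0,0,32.4,0,-4.25,0,0,0,0,32.4,0,-4.25,0,0,0,0,32.4,0,-4.25,0,0,0,0,32.4,0,-4.25,0,0,0]'; python3 st.py 493.4 -193 125;  python3 - <<'E'
from h import *
f=6
for cam,box in(("scene",(110,130,110,100)),("top",(290,150,110,95))):
    d=imaging.get_image(cam); im=cv2.resize(d["img"][:,:,::-1],None,fx=f,fy=f,interpolation=cv2.INTER_CUBIC)
    s=ctrl.read_state(); M=Ro.from_euler('xyz',s["tool_rot"]).as_matrix(); p=s["eef_pos"]
    P=lambda a:tuple(((proj(d,p+M@np.array(a,float))+.5)*f).astype(int))
    Q=lambda a:tuple(((proj(d,a)+.5)*f).astype(int))
    for y in(-36,4): cv2.polylines(im,[np.array([P((24.5*np.cos(t),y,24.5*np.sin(t))) for t in np.linspace(0,2*np.pi,40)])],True,(0,255,0),1)
    for r,z in((5,110),(11,100),(19,62)): cv2.polylines(im,[np.array([Q((493.4+r*np.cos(t),-193+r*np.sin(t),z)) for t in np.linspace(0,2*np.pi,40)])],True,(0,0,255),1)
    x0,y0,w,h=box
    cv2.imwrite(f"pics/ov2_{cam}.png",im[y0*f:(y0+h)*f,x0*f:(x0+w)*f])
E
```

```text
clock: 5.5
eef_pos: [493.4, -190.9, 143.7]
tool_rot: [-1.572, 0.003, -1.286]
force: [0.4, -0.2, -1.8]
width: 45.9
t 5.5 q [-0.033  0.642  0.539  1.949 -0.507  0.689  1.103] pos [ 493.4 -190.9  143.7] F [ 0.4 -0.2 -1.8] T [ 0.02 -0.02 -0.03] w 45.9
[[ 2.805e-01 -1.500e-03  9.599e-01]
 [-9.599e-01  2.200e-03  2.805e-01]
 [-2.500e-03 -1.000e+00 -8.000e-04]]
shift cm [ 0.2   1.87 -0.05]
```

View pics/ov2_scene.png

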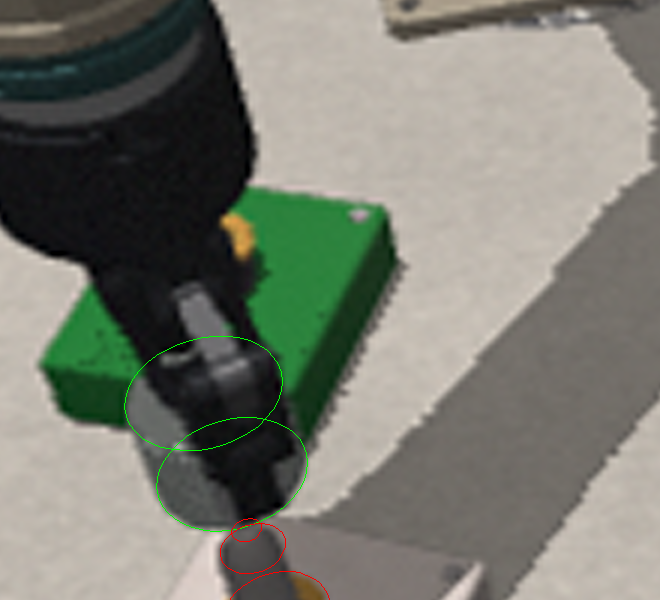

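View pics/ov2_top.png

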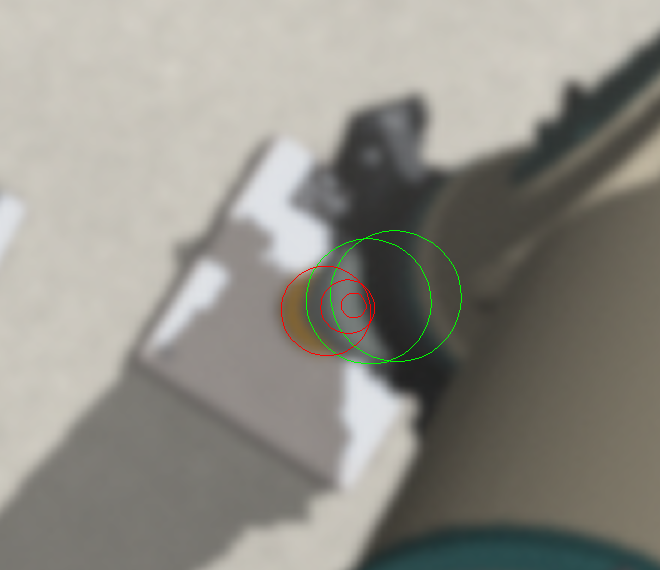

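The overlays agree with the stem to about 2 mm, within the ±7 mm that the taper catches. The foot is about 20 mm above the tip. I'll descend in stages and watch the force.

```bash
python3 -m inch '[0,0.22,0,0,0,0,0,0,0.22,1,0,0,0,0,0,0.22,2.5,0,0,0,0,0,0.22,3.5,0,0,0,0,0,0.22,4,0,0,0,0,0,0.22,4,0,0,0,0,0,0.22,4,0,0,0,0]'; python3 st.py 493.4 -193 80
```

```text
clock: 6.3
eef_pos: [494.1, -195.5, 104.2]
tool_rot: [-1.571, 0.001, -1.289]
force: [0.2, 0.9, -1.8]
width: 46.0
t 6.3 q [ 0.011  0.7    0.485  1.971 -0.557  0.605  1.15 ] pos [ 494.1 -195.5  104.2] F [ 0.2  0.9 -1.8] T [0.24 0.04 0.05] w 46.0
[[ 2.778e-01 -5.000e-04  9.606e-01]
 [-9.606e-01  6.000e-04  2.778e-01]
 [-7.000e-04 -1.000e+00 -3.000e-04]]
shift cm [-0.25  2.42  0.  ]
```

```bash
python3 -m inch '[0,-0.1,0.4,0,0,0,0,0,-0.1,0.8,0,0,0,0,0,-0.1,1.2,0,0,0,0,0,-0.1,1.2,0,0,0,0]'; python3 st.py 493.4 -193 80
```

```text
clock: 6.7
eef_pos: [493.7, -194.8, 91.8]
tool_rot: [-1.571, 0.0, -1.289]
force: [0.1, -0.5, -1.2]
width: 45.7
t 6.7 q [ 0.022  0.718  0.467  1.979 -0.573  0.577  1.162] pos [ 493.7 -194.8   91.8] F [ 0.1 -0.5 -1.2] T [-0.06  0.03  0.04] w 45.7
[[ 2.777e-01 -7.000e-04  9.607e-01]
 [-9.607e-01  1.000e-04  2.777e-01]
 [-3.000e-04 -1.000e+00 -7.000e-04]]
shift cm [-0.18  1.18  0.02]
```

The collar is over the stem with almost no side load. Next I'll go down onto the pins.

```bash
python3 -m inch '[0,0,0.4,0,0,0,0,0,0,0.8,0,0,0,0,0,0,1.1,0,0,0,0,0,0,1.2,0,0,0,0,0,0,1.3,0,0,0,0,0,0,1.3,0,0,0,0]'; python3 st.py
```

```text
clock: 7.3
eef_pos: [493.9, -194.8, 79.2]
tool_rot: [-1.571, 0.0, -1.289]
force: [0.1, -0.5, -1.7]
width: 45.7
t 7.3 q [ 0.035  0.737  0.447  1.985 -0.589  0.549  1.176] pos [ 493.9 -194.8   79.2] F [ 0.1 -0.5 -1.7] T [-0.02 -0.04 -0.  ] w 45.7
[[ 2.777e-01 -1.000e-04  9.607e-01]
 [-9.607e-01  0.000e+00  2.777e-01]
 [-0.000e+00 -1.000e+00 -1.000e-04]]
```

```bash
python3 -m inch '[0,0,0.1,0,0,0,0,0,0,0.2,0,0,0,0,0,0,0.2,0,0,0,0]'; python3 -m inch '[0,0,0.1,0,0,0,0,0,0,0.2,0,0,0,0,0,0,0.2,0,0,0,0]';python3 st.py
```

```text
clock: 7.6
eef_pos: [494.1, -194.9, 78.5]
tool_rot: [-1.57, 0.0, -1.29]
force: [-2.7, 1.6, 9.1]
width: 45.7
clock: 7.9
eef_pos: [494.2, -195.0, 78.1]
tool_rot: [-1.568, 0.001, -1.29]
force: [-4.8, 3.0, 25.4]
width: 46.0
t 7.9 q [ 0.039  0.738  0.443  1.987 -0.594  0.545  1.18 ] pos [ 494.2 -195.    78.1] F [-4.8  3.  25.4] T [0.7  1.27 0.04] w 46.0
[[ 2.772e-01  2.200e-03  9.608e-01]
 [-9.608e-01  1.200e-03  2.772e-01]
 [-5.000e-04 -1.000e+00  2.500e-03]]
```

The collar is standing on the pins at TCP z≈78.5. I'll ease to about 12 N and turn.

```bash
python3 -m inch '[0,0,-0.15,0,0,0,0,0,0,-0.15,0,0,-4,0,0,0,-0.15,0,0,-8,0,0,0,-0.15,0,0,-12,0,0,0,-0.15,0,0,-12,0]'; python3 st.py
```

```text
clock: 8.4
eef_pos: [495.1, -194.3, 78.4]
tool_rot: [-1.568, -0.0, -1.078]
force: [-0.3, 1.6, 11.8]
width: 46.0
t 8.4 q [ 0.072  0.726  0.386  1.984 -0.525  0.527  1.323] pos [ 495.1 -194.3   78.4] F [-0.3  1.6 11.8] T [0.59 0.26 0.05] w 46.0
[[ 4.732e-01  2.800e-03  8.809e-01]
 [-8.810e-01  1.100e-03  4.732e-01]
 [ 4.000e-04 -1.000e+00  3.000e-03]]
```

```bash
python3 -m inch '[0,0,0,0,0,4,0,0,0,0,0,0,8,0,0,0,0,0,0,12,0,0,0,0,0,0,16,0,0,0,0,0,0,20,0,0,0,0,0,0,20,0]'; python3 st.py;  python3 -m inch '[0,0,0,0,0,4,0,0,0,0,0,0,8,0,0,0,0,0,0,12,0,0,0,0,0,0,16,0,0,0,0,0,0,20,0,0,0,0,0,0,20,0]'; python3 st.py
```

```text
clock: 9.0
eef_pos: [494.3, -195.3, 78.4]
tool_rot: [-1.569, -0.001, -1.431]
force: [-2.7, 0.8, 13.2]
width: 45.7
t 9.0 q [ 0.013  0.746  0.483  1.987 -0.637  0.56   1.08 ] pos [ 494.3 -195.3   78.4] F [-2.7  0.8 13.2] T [ 0.27  0.59 -0.05] w 45.7
[[ 1.392e-01  1.700e-03  9.903e-01]
 [-9.903e-01 -3.000e-04  1.392e-01]
 [ 5.000e-04 -1.000e+00  1.700e-03]]
clock: 9.6
eef_pos: [494.4, -195.3, 78.4]
tool_rot: [-1.569, 0.0, -1.78]
force: [-3.3, 2.2, 13.9]
width: 46.2
t 9.6 q [-0.043  0.771  0.578  1.988 -0.74   0.601  0.83 ] pos [ 494.4 -195.3   78.4] F [-3.3  2.2 13.9] T [ 0.32  0.59 -0.12] w 46.2
[[-2.078e-01  1.900e-03  9.782e-01]
 [-9.782e-01 -3.000e-04 -2.078e-01]
 [-1.000e-04 -1.000e+00  1.900e-03]]
```

```bash
python3 -m inch '[0,0,0,0,0,4,0,0,0,0,0,0,8,0,0,0,0,0,0,12,0,0,0,0,0,0,16,0,0,0,0,0,0,20,0,0,0,0,0,0,20,0]'; python3 st.py;  python3 -m inch '[0,0,0,0,0,4,0,0,0,0,0,0,8,0,0,0,0,0,0,12,0,0,0,0,0,0,12,0]'; python3 st.py
```

```text
clock: 10.2
eef_pos: [494.2, -195.2, 78.4]
tool_rot: [-1.569, 0.001, -2.129]
force: [-3.1, 2.2, 13.4]
width: 46.1
t 10.2 q [-0.096  0.801  0.671  1.99  -0.834  0.648  0.571] pos [ 494.2 -195.2   78.4] F [-3.1  2.2 13.4] T [ 0.32  0.65 -0.09] w 46.1
[[-5.298e-01  1.700e-03  8.481e-01]
 [-8.481e-01 -1.000e-04 -5.298e-01]
 [-8.000e-04 -1.000e+00  1.500e-03]]
clock: 10.6
eef_pos: [494.3, -195.2, 78.3]
tool_rot: [-1.57, 0.001, -2.338]
force: [-2.1, 2.0, 13.8]
width: 46.3
t 10.6 q [-0.125  0.821  0.726  1.99  -0.884  0.68   0.41 ] pos [ 494.3 -195.2   78.3] F [-2.1  2.  13.8] T [ 0.41  0.59 -0.09] w 46.3
[[-6.944e-01  1.700e-03  7.196e-01]
 [-7.196e-01 -1.000e-04 -6.944e-01]
 [-1.100e-03 -1.000e+00  1.300e-03]]
```

```bash
python3 -m inch '[0,0,0,0,0,4,0,0,0,0,0,0,8,0,0,0,0,0,0,12,0,0,0,0,0,0,12,0]'; python3 st.py|head -1;  python3 -m inch '[0,0,0,0,0,4,0,0,0,0,0,0,8,0,0,0,0,0,0,12,0,0,0,0,0,0,12,0]'; python3 st.py|head -1
```

```text
clock: 11.0
eef_pos: [494.1, -194.4, 76.9]
tool_rot: [-1.571, 0.0, -2.546]
force: [-0.7, 1.2, 0.6]
width: 45.8
t 11.0 q [-0.153  0.844  0.777  1.991 -0.932  0.711  0.246] pos [ 494.1 -194.4   76.9] F [-0.7  1.2  0.6] T [ 0.18  0.   -0.03] w 45.8
clock: 11.4
eef_pos: [494.0, -194.6, 76.6]
tool_rot: [-1.571, -0.0, -2.754]
force: [0.5, -0.3, -1.9]
width: 45.6
t 11.4 q [-0.179  0.866  0.828  1.992 -0.974  0.745  0.078] pos [ 494.  -194.6   76.6] F [ 0.5 -0.3 -1.9] T [-0.02 -0.02 -0.  ] w 45.6
```

```bash
python3 -m inch '[0,0,0,0,0,4,0,0,0,0,0,0,8,0,0,0,0,0,0,12,0,0,0,0,0,0,12,0]'; python3 st.py|head -1
```

```text
clock: 11.8
eef_pos: [494.0, -194.4, 76.6]
tool_rot: [-1.571, -0.0, -2.962]
force: [-0.1, 0.5, -0.8]
width: 45.8
t 11.8 q [-0.199  0.886  0.87   1.993 -1.009  0.775 -0.099] pos [ 494.  -194.4   76.6] F [-0.1  0.5 -0.8] T [ 0.15 -0.05  0.02] w 45.8
```

The force vanished and z fell about 1.7 mm near yaw −2.45, so the collar dropped. I'll check that it goes down freely here.

```bash
python3 -m inch '[0,0,0.1,0,0,0,0,0,0,0.2,0,0,0,0,0,0,0.3,0,0,0,0,0,0,0.3,0,0,0,0]'; python3 st.py|head -1
```

```text
clock: 12.2
eef_pos: [493.9, -194.6, 73.6]
tool_rot: [-1.571, -0.0, -2.964]
force: [0.1, 1.1, -1.4]
width: 45.9
t 12.2 q [-0.195  0.889  0.863  1.994 -1.014  0.769 -0.097] pos [ 493.9 -194.6   73.6] F [ 0.1  1.1 -1.4] T [ 0.19 -0.02  0.05] w 45.9
```

Run:
```python
from h import *
f=6
for cam,box in(("scene",(110,150,110,100)),):
    d=imaging.get_image(cam); im=cv2.resize(d["img"][:,:,::-1],None,fx=f,fy=f,interpolation=cv2.INTER_CUBIC)
    x0,y0,w,h=box
    cv2.imwrite(f"pics/pl_{cam}.png",im[y0*f:(y0+h)*f,x0*f:(x0+w)*f])
    s=ctrl.read_state(); p=s["eef_pos"]
    for z in(-5,35): 
        q=proj(d,[p[0],p[1],p[2]+z]); print((q-[x0,y0])*f)
```

```text
[265.16173415 481.98295974]
[240.22199595 412.01126527]
```

View pics/pl_scene.png

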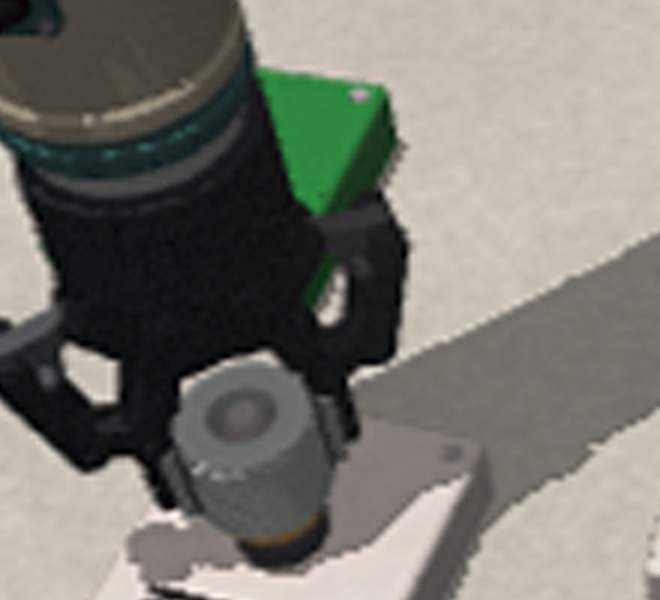

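The picture shows the collar upright in the fingers. Its rim centre is at (240,412), as predicted, and the stem tip shows in the bore. The foot is already about 69 mm above the bench, below the pin tops. I'll turn back a few degrees to get off any keyway wall and go down.

```bash
python3 -m inch '[0,0,0.2,0,0,-3,0,0,0,0.4,0,0,-5,0,0,0,0.6,0,0,-5,0,0,0,0.6,0,0,-5,0]'; python3 st.py|head -1;python3 -m inch '[0,0,0.2,0,0,0,0,0,0,0.4,0,0,0,0,0,0,0.4,0,0,0,0]'; python3 st.py|head -1
```

```text
clock: 12.65
eef_pos: [493.8, -194.9, 67.6]
tool_rot: [-1.571, -0.0, -2.878]
force: [-0.5, -0.6, -1.7]
width: 46.2
t 12.65 q [-0.179  0.887  0.832  1.996 -1.009  0.743 -0.017] pos [ 493.8 -194.9   67.6] F [-0.5 -0.6 -1.7] T [ 0.   -0.   -0.05] w 46.2
clock: 12.95
eef_pos: [494.0, -195.1, 64.1]
tool_rot: [-1.57, 0.0, -2.878]
force: [-1.3, -0.5, 5.2]
width: 46.1
t 12.95 q [-0.174  0.89   0.823  1.998 -1.015  0.735 -0.012] pos [ 494.  -195.1   64.1] F [-1.3 -0.5  5.2] T [ 0.14  0.22 -0.02] w 46.1
```

The spring seat is pushing back (about 7 N net), so I'll press home.

```bash
python3 -m inch '[0,0,0.15,0,0,0,0,0,0,0.3,0,0,0,0,0,0,0.4,0,0,0,0,0,0,0.4,0,0,0,0]'; python3 st.py|head -1;python3 -m inch '[0,0,0.1,0,0,0,0,0,0,0.2,0,0,0,0,0,0,0.2,0,0,0,0]'; python3 st.py|head -1
```

```text
clock: 13.35
eef_pos: [494.0, -195.0, 61.0]
tool_rot: [-1.571, 0.001, -2.878]
force: [-2.6, 1.6, 12.1]
width: 46.1
t 13.35 q [-0.169  0.892  0.814  1.999 -1.02   0.727 -0.008] pos [ 494. -195.   61.] F [-2.6  1.6 12.1] T [0.4  0.53 0.03] w 46.1
clock: 13.65
eef_pos: [494.1, -195.1, 60.8]
tool_rot: [-1.572, 0.003, -2.878]
force: [-6.5, 5.7, 29.7]
width: 46.0
t 13.65 q [-0.166  0.891  0.811  2.    -1.022  0.726 -0.006] pos [ 494.1 -195.1   60.8] F [-6.5  5.7 29.7] T [1.1  1.31 0.03] w 46.0
```

It has reached the hard stop at TCP z≈60.8, where home should be 60.7. I'll ease the push slightly, hold and check.

```bash
python3 -m inch '[0,0,-0.08,0,0,0,0,0,0,-0.08,0,0,0,0,0,0,-0.08,0,0,0,0,0,0,-0.08,0,0,0,0,0,0,-0.08,0,0,0,0,0,0,-0.08,0,0,0,0]'; python3 -m inch '[0,0,0,0,0,0,0,0,0,0,0,0,0,0,0,0,0,0,0,0,0,0,0,0,0,0,0,0,0,0,0,0,0,0,0,0,0,0,0,0,0,0]'
python3 - <<'E'
from h import *
f=6
s=ctrl.read_state(); p=s["eef_pos"]; print(np.abs(s["qd"]).max())
for cam,(x0,y0,w,h) in(("scene",(110,160,110,100)),("top",(300,160,80,80))):
    d=imaging.get_image(cam); im=cv2.resize(d["img"][:,:,::-1],None,fx=f,fy=f,interpolation=cv2.INTER_CUBIC)
    for z,r in((56,24.5),(96,24.5),(96,12)):
        cv2.polylines(im,[np.array([((proj(d,(494+r*np.cos(t),-195+r*np.sin(t),z))+.5)*f).astype(int) for t in np.linspace(0,6.28,40)])],True,(0,255,0),1)
    cv2.imwrite(f"pics/fin_{cam}.png",im[y0*f:(y0+h)*f,x0*f:(x0+w)*f])
    if cam=="scene": cv2.imwrite("pics/fin_all.png",d["img"][:,:,::-1])
E
```

```text
clock: 14.25
eef_pos: [494.0, -195.1, 60.8]
tool_rot: [-1.571, 0.002, -2.878]
force: [-3.8, 3.3, 22.8]
width: 46.1
clock: 14.85
eef_pos: [494.1, -195.1, 60.8]
tool_rot: [-1.571, 0.002, -2.878]
force: [-4.7, 3.5, 23.4]
width: 46.0
0.0016932666665109167
```

View pics/fin_scene.png

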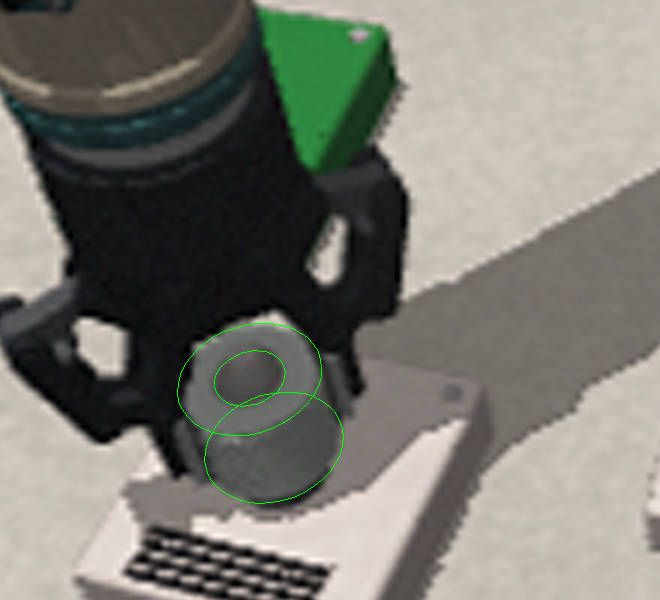

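View pics/fin_all.png

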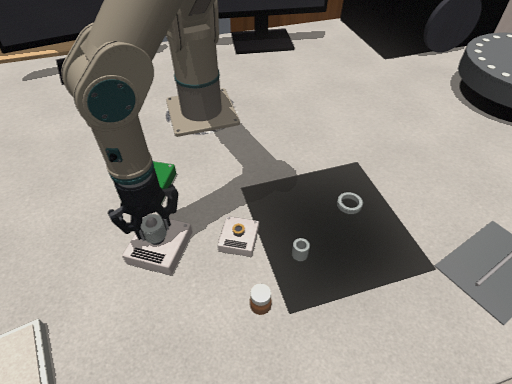

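The pictures show the collar standing on the stem at the predicted home outline, with the rim centre at about (250,378) in the crop and no brass showing. Sleeve (301,249), low ring (349,203) and jar (261,298) are where they were. The drop from the pins was 17.7 mm against 18 expected.

```bash
python3 -c "
from cell import finish_job
print(finish_job())"
```

```text
the job is handed in; nothing more can be done
None
```

I picked up the collar, slipped it over the stem of the large white module, and turned it under about 12 N until it dropped over the pins. I then pushed it down through the spring seat to the hard stop. I handed the job in at about 15 s, with the gripper still holding and pressing.

**Last checks that agreed:**
- **Depth:** the tool was steady at z 60.8 mm, with the force rising sharply at the stop. That puts the underside about 16 mm above the module, which is home. The drop from the pins was 17.7 mm against 18 mm expected.
- **Push and grip:** about 23 N downward, with the fingers closed on the collar and the arm still.
- **Bystanders:** the sleeve, low ring and jar are unmoved in the final picture.

**Readings that did not fit:**
- **Finger width:** the state reads 46 mm on a 49 mm collar.
- **Extra turning:** after the drop I turned about 24° further, more than the 16° of play, and felt no stop torque. The collar may have slipped a little in the fingers. I turned back 5° and it then went down freely.
- **Stem position:** the cameras put the stem axis at y ≈ -193 mm, but the collar settled at y ≈ -195 mm. That is within the calibration error, and the side force was only about 6 N.

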